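# Load the small deflashing tumbler and lock its cover again

## Robot

A 6-joint arm with a two-finger parallel gripper is mounted at the origin on a cart in front of the work surface, level with it; the furniture and walls round the work are solid. World frame = base frame: x ahead of the robot, y to its left, z up, the work surface at z = 0. Lengths are in m, angles in rad, forces in N, time in s.
With the tool pointing down it reaches from about 0.4 to 0.825 m from the base axis. Payload 7 kg.
Tool frame: the origin (TCP) lies midway between the tips of the shut fingers; the grasp point (between the pads) lies 19 mm behind it; z points along the fingers, y is the line along which they close (so a half turn about z gives the same grasp; the last joint's range is limited). The gripper opens to 85 mm and grips with 20 to 120 N. Pads are 22 mm wide; open, the fingers measure 114 mm over their backs; the gripper's body (76 mm by 85 mm) begins 54 mm behind the grasp point. The pads swing forward as they close: fully open they stand 13 mm farther back than shut.
Start: joints at [1.411, 0.359, 0.012, 0, -1.224, -0.288], TCP at [0.292, 0.608, 0.231] pointing down, gripper open.
Joint ranges: [-3.07, 3.07], [-1.43, 2.12], [-1.02, 1.25], [-3.03, 1.67], [-3.05, -0], [-3.03, 3.03]. Speed limits (rad/s): [2.39, 2.39, 3.01, 3.14, 3.14, 3.14].

## Interface

Orientations are given as a rotation vector (axis times angle).
In Python, from plant import * gives the robot as it stands.
- The arm moves only by the tool servo_tool, never from a script. Its argument "deltas" is text: rows parted by semicolons, each of 4 numbers parted by spaces: the shift along the tool's x, y, z in units of 50 mm (1.0 is 50 mm), then the turn about the tool's z in units of 8 degrees (1.0 is 8 degrees). In form: dx dy dz roll; .... A call has 1 to 20 rows; each row is the pose to reach, as a shift and turn from the pose commanded when the call began, along the tool's axes at that moment; what a row does not reach only later rows make up. A row lasts 1/8 s, in which the tool goes at most 62.5 mm and 10.7 degrees, less where a joint would pass 70% of its speed; a pose out of reach is approached as far as the arm can. A call with a gripper value outside its range is refused whole. "gripper" is the closure, from 0 (fully open) to 1 (shut), set as the call begins (left out, the last holds). The fingers move at their own pace and stop on an object; "grip_force" is the grip in N (left out, the last holds). Time passes only in rows, so rows that repeat a pose let the fingers close. It gives the time, the measured TCP pose, the force, the opening and the grip force at its end, in the units of the state.
- get_state(): the state, without advancing time (a new reading comes with each control period).
- snapshot(name): name is "side" or "top"; returns a dict with "color" (400x640x3 uint8, blue, green, red), "fx", "fy", "cx", "cy" (pixels), "extrinsics" (4x4, takes a point from world to camera coordinates). Camera axes: x right, y down, z forward; pixel columns grow to the right and rows downward; lengths in m; the calibration is good to about 2 mm. A picture is of the moment at which its call begins. There is no depth.
- hand_in(): hands the job in; it is judged then, once.
The state is a dict: "time_s": time; "qpos": joint angles; "dq": joint speeds; "joint_torque": joint torques, N m; "eef_pos": TCP position; "tcp_rot": TCP orientation; "wrist_force": force on the tool from outside, world axes, zero at the start; "ft_torque": the same for the moment, N m; "width": finger opening in m; "grip_force": force on a finger pad.
Only numpy, scipy, OpenCV 4.12 (cv2) and the standard library are available. Lean on these libraries where they do the work, as an engineer would, in place of code of your own. Each camera call takes 0.05 s, during which the arm holds its last target. There are 200 camera calls.

## Task

Load the small grey tumbler with all the moulded black rubber feet lying on the worktop: loosen the set screw on its lock collar, slide the collar all the way back, swivel the cover aside until the round port is fully open, and put every rubber foot in through the port. Then swivel the cover fully shut again, slide the collar fully home so that its bolt holds the cover, and tighten the set screw; leave the other things on the worktop where they are.

Things in the scene. Friction and masses are not known exactly. Their poses are not given: they have to be found in the camera images.
- tumbler: Fixed low grey machine, 218 x 124 mm in plan, flat top 66 mm up. Origin on the worktop under its middle; x runs along it from the chamber end (-105 mm) to the lock end (+113, motor stub to +135), y left, z up; turned by up to 0.5 rad. Hollow chamber below the port: x -93 to +23, y -50 to +50 mm, floor z = 5, roof underside z = 60.
- port (a point): Centre of the round port, 66 mm in diameter, in the level of the machine's flat top (66 mm up); at x = -35 mm, y = 0 in the machine's frame. The roof is 6 mm thick.
- cover (a joint): Angle of the flat round steel cover (80 mm diameter, 4 mm thick, 1 mm above the top) about its vertical pivot screw, rad. 0 = shut (stop); grows counter-clockwise seen from above, the cover moving to the machine's +y side, to a stop at 1.7; port fully open from 1.2. Stays where left, friction 0.04 N m. With the collar home, the collar's bolt blocks a catch pin on the cover.
- cover_pivot (a point): Axis of the cover's pivot screw, at the cover's upper face (71 mm up); at x = -82 mm, y = +48 mm in the machine's frame.
- cover_knob (a point): Middle of the round black knob that stands on the cover: 16 mm in diameter, 24 mm high, from 71 to 95 mm above the worktop (this point is at 83 mm). 83 mm from the pivot axis; with the cover shut it is at x = -24 mm, y = -12 mm in the machine's frame.
- lock_collar (a joint): Travel of the dark steel collar (34 mm diameter, 24 mm long, axis 88 mm up) along its guide bar, m. 0 = home; grows along the machine's +x to a stop at 0.034. Its 8 mm round-ended bolt points at the cover and passes the catch pin only with the cover fully shut (within 2 mm at the pin). Friction 1.5 N. The tight set screw holds it with about 4 mm of play.
- set_screw (a joint): Angle of the winged thumb set screw on top of the collar about its vertical axis, rad. 0 = tight (stop); loosens counter-clockwise seen from above to a stop at 1.58. The collar slides only from about 1.2 on; the screw can be tightened again only with the collar at either end of its travel. Friction 0.03 N m.
- wing (a point): Middle of the set screw's flat wing: 8 mm thick (its own x axis), 28 mm long (its y), 22 mm high, from 110 to 132 mm above the worktop; the collar's top is at 105 mm. Rides with the collar, at x = +52 mm plus the collar's travel, y = 0 in the machine's frame. Tight, the wing lies across the guide bar (along the machine's y).
- boom_end (a point): Obstacle: middle of the lower edge of the right-hand (-y) end face of a fixed white block, 50 x 109 x 120 mm (x, y, z), on the end of a microscope stand's boom above the worktop. From the block two rods 21 mm thick run level to the left (+y) at the same x, 38 and 117 mm above this point (196 and 275 mm above the worktop). The feet lie on the robot's side of it. Do not strike it.
- flux_tin_mid (a point): Centre of a bystander: round grey tin, 34 mm in diameter, 22 mm high, standing in the row of rubber feet. Leave it.
- usb_stick_mid (a point): Centre of the solid body of a bystander: black USB stick, 18 x 50 x 8 mm, long side along its own y, lying in the row of rubber feet. Leave it.
- solder_reel: Bystander: small blue and grey reel, 52 mm in diameter, 18 mm high, origin under its centre. Leave it.
- foot_0_mid (a point): Centre (half-way up) of a black rubber foot: a round cap 27 mm in diameter, 13 mm high, lying flat on the worktop, 20 g. May be absent (two to four feet are there).
- foot_1_mid (a point): Centre (half-way up) of a black rubber foot: a round cap 27 mm in diameter, 13 mm high, lying flat on the worktop, 20 g. May be absent (two to four feet are there).
- foot_2_mid (a point): Centre (half-way up) of a black rubber foot: a round cap 27 mm in diameter, 13 mm high, lying flat on the worktop, 20 g. May be absent (two to four feet are there).
- foot_3_mid (a point): Centre (half-way up) of a black rubber foot: a round cap 27 mm in diameter, 13 mm high, lying flat on the worktop, 20 g. May be absent (two to four feet are there).

How it is judged:
By the outcome, as a careful person would: the job done as asked, in the order asked, and still so for the second after the job is handed in, with the robot touching nothing.
Of foot_0, foot_1, foot_2, foot_3 only 2 to 4 are there at a start; the rules pass over those that are not, and their reading is None.
At some moment in a run one of foot_0, foot_1, foot_2, foot_3 may be knocked a few centimetres aside while the robot is not near it.
Once in a run the grip may slacken for a moment while it holds something.
It also fails if it takes over 210 s, if anything falls off the work surface, if the arm or the gripper's body presses on something with over 40 N, if the wrist force passes 120 N, or if a joint passes its speed limit or range.

## Working session

There is one attempt and no reset: what is moved stays moved. The work goes in short steps, Python scripts to look and compute and a tool call to move; the robot and the scene stay as the last step left them, time stands still between calls to the robot, and variables do not carry over. Pictures are saved under pics/ and viewed, at most 14 in all, crops included, and the job is handed in when it is done.

Besides the shell and the picture viewer there is one more tool, called after "Request:" as name(argument=value, ...) on one line, values as JSON. servo_tool: Moves the arm, as the interface text tells. Its arguments: {"type":"object","properties":{"deltas":{"type":"string"},"gripper":{"type":"number"},"grip_force":{"type":"number"}},"required":["deltas"]}

```bash
mkdir -p pics; ls
cat > h.py <<'E'
from plant import *
import numpy as np, cv2
from scipy.spatial.transform import Rotation as R
def snap(n,save):
    s=snapshot(n); cv2.imwrite('pics/'+save+'.png',s['color']); return s
def ray(s,u,v,z):
    E=np.array(s['extrinsics']); Rm,t=E[:3,:3],E[:3,3]; c=-Rm.T@t
    d=Rm.T@np.array([(u-s['cx'])/s['fx'],(v-s['cy'])/s['fy'],1]); return c+d*(z-c[2])/d[2]
def proj(s,p):
    E=np.array(s['extrinsics']); q=E[:3,:3]@np.array(p)+E[:3,3]; return s['fx']*q[0]/q[2]+s['cx'],s['fy']*q[1]/q[2]+s['cy']
E
python3 - <<'E'
from h import *
import pickle
for n in('top','side'):
    s=snap(n,n+'0'); pickle.dump(s,open(n+'.pkl','wb')); E=np.array(s['extrinsics']); print(n,s['fx'],s['cx'],s['cy'],-E[:3,:3].T@E[:3,3]); print(E.round(3))
st=get_state(); print(st['eef_pos'],R.from_rotvec(st['tcp_rot']).as_matrix().round(3),st['width'],st['time_s'])
E
```

```text
pics
top 439.1067058304078 321.4987526031522 199.25898868133083 [ 0.29310032 -0.03859442  1.06177321]
[[ 0.004 -1.    -0.031 -0.007]
 [-0.983  0.002 -0.181  0.481]
 [ 0.181  0.031 -0.983  0.992]
 [ 0.     0.     0.     1.   ]]
side 369.2289143772026 316.7533462363068 201.02659846311374 [0.3733156  0.47807194 0.82739242]
[[-0.98  -0.201  0.008  0.455]
 [-0.169  0.799 -0.577  0.158]
 [ 0.109 -0.567 -0.817  0.906]
 [ 0.     0.     0.     1.   ]]
[0.29209703 0.60804408 0.23046973] [[ 0.901 -0.433 -0.001]
 [-0.433 -0.901 -0.001]
 [ 0.     0.001 -1.   ]] 0.08542341680364075 0.1
```

View pics/top0.png

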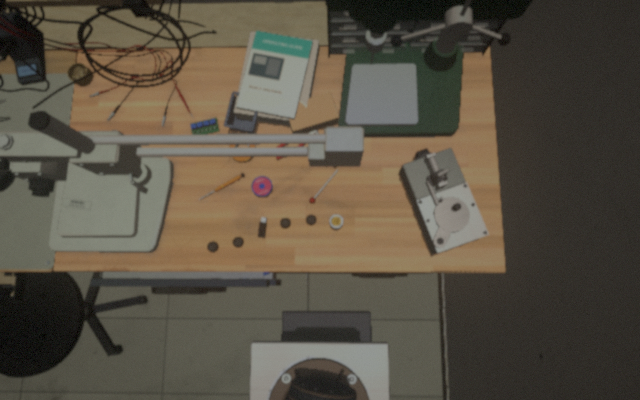

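View pics/side0.png

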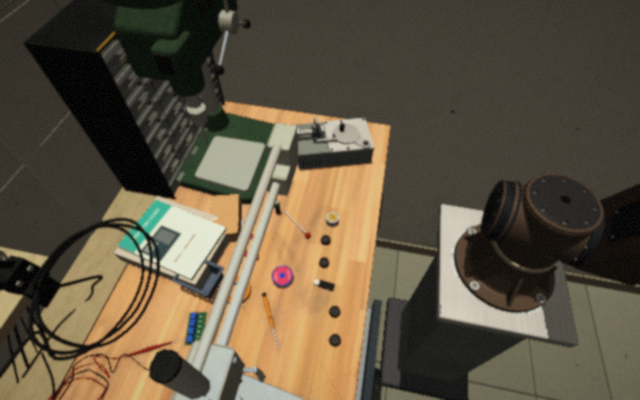

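Run:
```python
from h import *
a=cv2.imread('pics/top0.png'); b=cv2.imread('pics/side0.png')
cv2.imwrite('pics/c1.png',cv2.resize(a[140:260,390:500],None,fx=5,fy=5,interpolation=cv2.INTER_CUBIC))
x=cv2.resize(a[195:260,195:355],None,fx=5,fy=5,interpolation=cv2.INTER_CUBIC)
cv2.imwrite('pics/c2.png',x)
cv2.imwrite('pics/c3.png',cv2.resize(b[105:185,280:390],None,fx=7,fy=7,interpolation=cv2.INTER_CUBIC))
```

```text
(no output)
```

View pics/c1.png

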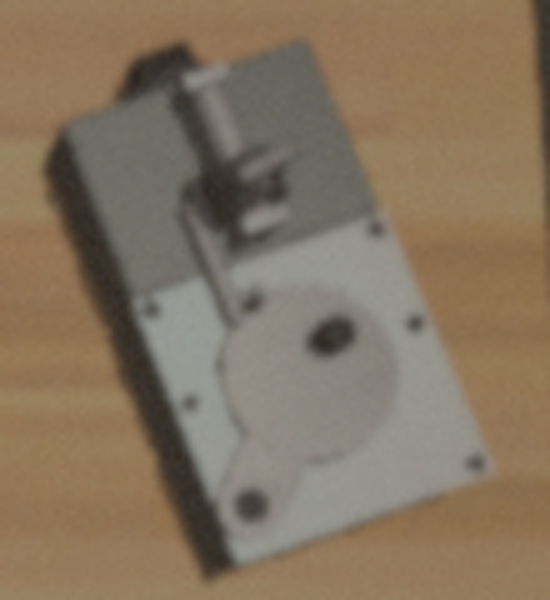

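View pics/c2.png

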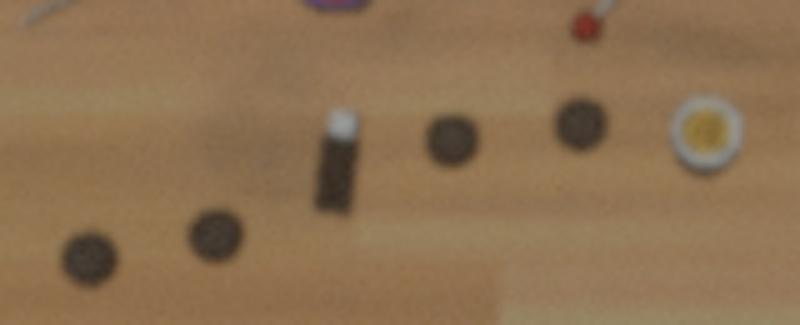

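View pics/c3.png

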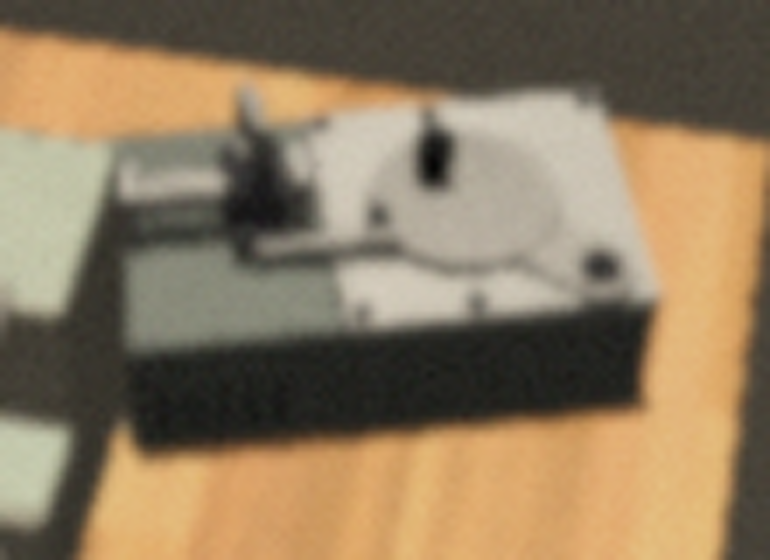

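Run:
```python
from h import *
import pickle
from scipy.optimize import least_squares
s=pickle.load(open('top.pkl','rb')); sd=pickle.load(open('side.pkl','rb'))
c=lambda u,v,x0,y0,k:((u+.5)/k-.5+x0,(v+.5)/k-.5+y0)
L=[((.113,.062,.066),(65,125)),((.113,-.062,.066),(305,42)),((-.105,-.062,.066),(492,470)),((-.105,.062,.066),(235,565)),((-.082,.048,.071),(252,506)),((-.035,0,.071),(310,375))]
L2=[((-.082,.048,.071),(600,263)),((-.105,.062,.066),(655,298)),((-.105,-.062,.066),(600,88)),((-.024,-.012,.083),(434,155))]
def W(p,q): 
    C,S=np.cos(q[2]),np.sin(q[2]); return [q[0]+C*p[0]-S*p[1],q[1]+S*p[0]+C*p[1],p[2]]
def f(q,both=True):
    r=[np.subtract(proj(s,W(p,q)),c(*u,390,140,5)) for p,u in L]
    if both: r+=[np.subtract(proj(sd,W(p,q)),c(*u,280,105,7)) for p,u in L2]
    return np.ravel(r)
for b in(False,True):
    q=least_squares(lambda q:f(q,b),[.55,-.3,.4],loss='soft_l1').x; print(q,f(q,b).reshape(-1,2).round(1).tolist())
for n,p in dict(port=(-.035,0,.066),pivot=(-.082,.048,.071),knob=(-.024,-.012,.083),wing=(.052,0,.121)).items(): print(n,np.round(W(p,q),4))
for n,u in dict(f0=(89,258),f1=(216,236),f2=(452,140),f3=(581,124),tin=(706,132)).items():
    print(n,ray(s,*c(*u,195,195,5),.0065 if n[0]=='f' else .02).round(4))
for n,u in dict(f0=(335,340),f1=(334,311),f2=(324,262),f3=(325.5,240)).items(): print(n,ray(sd,*u,.0065).round(4))
print('boom',ray(s,363,165,.158),ray(s,328,167,.158))
```

```text
[ 0.47353636 -0.28934028  0.34407243] [[-1.2, -0.3], [0.5, -1.3], [0.6, 0.8], [0.5, 0.4], [-0.5, 0.2], [-0.2, -0.3]]
[ 0.47380912 -0.28961738  0.34247632] [[-1.0, -0.5], [0.7, -1.4], [0.7, 0.7], [0.5, 0.3], [-0.4, 0.1], [-0.1, -0.4], [0.1, 0.8], [1.1, -0.1], [-0.5, -0.0], [0.1, 0.3]]
port [ 0.4408 -0.3014  0.066 ]
pivot [ 0.3805 -0.2719  0.071 ]
knob [ 0.4552 -0.309   0.083 ]
wing [ 0.5228 -0.2722  0.121 ]
f0 [0.3728 0.2581 0.0065]
f1 [0.3835 0.1967 0.0065]
f2 [0.4302 0.0832 0.0065]
f3 [0.438  0.0205 0.0065]
tin [ 0.4322 -0.0401  0.02  ]
f0 [0.3713 0.259  0.0065]
f1 [0.3844 0.1973 0.0065]
f2 [0.4294 0.0832 0.0065]
f3 [0.4372 0.0224 0.0065]
boom [ 0.53328868 -0.0976997   0.158     ] [ 0.52924257 -0.02357024  0.158     ]
```

Request:
servo_tool(deltas="1.5 2 0 0.5;3 4 0 1;4.5 6 0 1.5;6 8 0 2;7.55 9.85 0 2.8;7.55 9.85 0 2.8;7.55 9.85 0 2.8;7.55 9.85 0 2.8;7.55 9.85 0 2.8;7.55 9.85 0 2.8;7.55 9.85 0 2.8;7.55 9.85 0 2.8", gripper=0.4)

```text
time_s: 1.6
eef_pos: [0.4191, 0.0007, 0.2311]
tcp_rot: [2.868, -1.282, -0.001]
wrist_force: [0.1, 0.2, 0.2]
width: 0.0514
grip_force: 0.0
```

```bash
cat >> h.py <<'E'
Q=[.4738,-.2896,.3425]
def W(x,y,z):
    C,S=np.cos(Q[2]),np.sin(Q[2]); return [Q[0]+C*x-S*y,Q[1]+S*x+C*y,z]
def phi(st):
    m=R.from_rotvec(st['tcp_rot']).as_matrix(); return np.arctan2(m[1,0],m[0,0])
def rel(p,ph,st=None,base=None):
    "units from present (or base=(pos,phi)) to world p, tool heading ph"
    if base is None: st=st or get_state(); base=(st['eef_pos'],phi(st))
    b,f=base; d=np.array(p)-b; c,s=np.cos(f),np.sin(f)
    t=-(ph-f); t=np.degrees(t)/8
    return np.round([(c*d[0]+s*d[1])/.05,(s*d[0]-c*d[1])/.05,-d[2]/.05,t],3)
def show():
    st=get_state(); print(round(st['time_s'],2),np.round(st['eef_pos'],4),'phi',round(phi(st),4),'q',np.round(st['qpos'],2),'F',np.round(st['wrist_force'],1),st['width'],st['grip_force'],flush=True); return st
E
python3 -c "
from h import *
show(); print(rel([.44,-.2,.2],-1.228),rel(W(.052,0,.16),-1.228))"
```

```text
1.6 [0.4191 0.0007 0.2311] phi -0.8404 q [ 0.48 -0.08 -0.51 -0.   -1.14  0.25] F [0.1 0.2 0.2] 0.05135505769717589 0.0
[3.269 2.367 0.622 2.776] [5.448 2.096 1.422 2.776]
```

Request:
servo_tool(deltas="0.8 0.6 0.15 0.7;1.6 1.2 0.3 1.4;2.4 1.8 0.45 2.1;3.27 2.37 0.6 2.776;4.3 2.2 1 2.776;5.448 2.096 1.422 2.776;5.448 2.096 1.422 2.776;5.448 2.096 1.422 2.776;5.448 2.096 1.422 2.776")

```text
time_s: 2.72
eef_pos: [0.5237, -0.2702, 0.1612]
tcp_rot: [-2.571, 1.805, -0.002]
wrist_force: [-0.4, 0.2, -0.3]
width: 0.0511
grip_force: 0.0
```

```bash
python3 -c "
from h import *
show(); print(rel(W(.052,0,.11),-1.228))
for n in ('top','side'): snap(n,n+'1')
a=cv2.imread('pics/top1.png')[110:260,370:520]; b=cv2.imread('pics/side1.png')[60:210,250:400]
cv2.imwrite('pics/c4.png',cv2.resize(np.hstack([a,b]),None,fx=2.66,fy=2.66,interpolation=2))"
```

```text
2.73 [ 0.5237 -0.2702  0.1612] phi -1.2243 q [-0.14  0.27 -0.28 -0.   -1.02  0.49] F [-0.4  0.2 -0.3] 0.05111647045866922 0.0
[0.029 0.03  1.025 0.027]
```

View pics/c4.png

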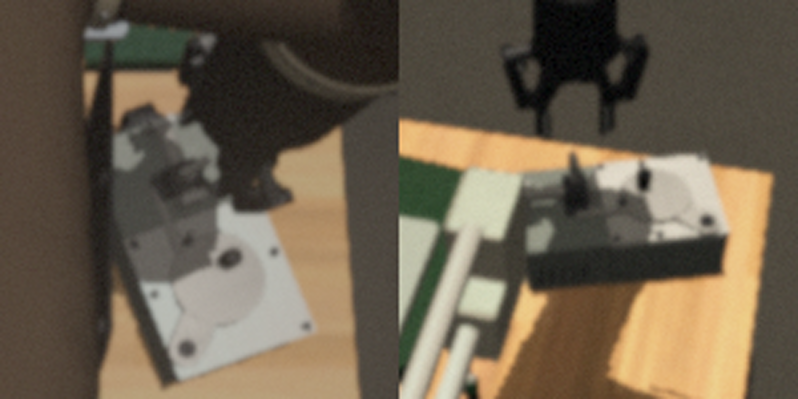

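The gripper stands over the wing (side crop: tips about (575,130), wing (572,165)); the cover is still shut. I go down and grip the wing.

Request:
servo_tool(deltas="0.03 0.03 0.35 0.027;0.03 0.03 0.7 0.027;0.03 0.03 1.025 0.027;0.03 0.03 1.025 0.027;0.03 0.03 1.025 0.027")

```text
time_s: 3.45
eef_pos: [0.5229, -0.2736, 0.1097]
tcp_rot: [-2.566, 1.812, -0.002]
wrist_force: [0.4, 0.2, -0.2]
width: 0.051
grip_force: 0.0
```

Request:
servo_tool(deltas="0 0 0 0;0 0 0 0;0 0 0 0;0 0 0 0;0 0 0 0;0 0 0 0", gripper=1, grip_force=30)

```text
time_s: 4.2
eef_pos: [0.523, -0.2735, 0.1099]
tcp_rot: [-2.566, 1.812, -0.002]
wrist_force: [-0.8, 2.1, 5.5]
width: 0.0071
grip_force: 52.1
```

```bash
python3 -c "
from h import *
st=show(); print(rel(W(.052,0,.11),.35))"
```

```text
4.2 [ 0.523  -0.2735  0.1099] phi -1.2299 q [-0.15  0.33 -0.34 -0.   -0.91  0.49] F [-0.8  2.1  5.5] 0.007078693413438345 52.1068874001503
[-2.6000e-02 -5.0000e-03 -1.0000e-03 -1.1315e+01]
```

Request:
servo_tool(deltas="0 0 0 -1.2;0 0 0 -2.4;0 0 0 -3.6;0 0 0 -4.8;0 0 0 -6;0 0 0 -7.2;0 0 0 -8.4;0 0 0 -9.6;0 0 0 -10.6;0 0 0 -11.2;0 0 0 -11.2;0 0 0 -11.2")

```text
time_s: 5.7
eef_pos: [0.5238, -0.2716, 0.1099]
tcp_rot: [-3.096, -0.522, -0.005]
wrist_force: [1.4, 13.0, 8.7]
width: 0.007
grip_force: 52.4
```

```bash
python3 -c "
from h import *
st=show(); print(st['ft_torque'],rel(W(.086,0,.11),.35))"
```

```text
5.7 [ 0.5238 -0.2716  0.1099] phi 0.3342 q [-0.15  0.33 -0.34 -0.   -0.91  2.06] F [ 1.4 13.   8.7] 0.007033868911448036 52.36545592546463
[ 5.09043927 -0.1749338  -0.04189053] [ 0.658 -0.002 -0.001 -0.113]
```

Request:
servo_tool(deltas="0.1 -0.02 0 -0.05;0.25 -0.03 0 -0.1;0.4 -0.03 0 -0.1;0.55 -0.03 0 -0.1;0.65 -0.03 0 -0.1;0.68 -0.03 0 -0.1;0.68 -0.03 0 -0.1")

```text
time_s: 6.58
eef_pos: [0.5543, -0.2604, 0.1099]
tcp_rot: [-3.094, -0.544, -0.001]
wrist_force: [-2.8, 5.6, 7.3]
width: 0.0075
grip_force: 52.4
```

```bash
python3 -c "
from h import *
st=show(); print(st['ft_torque'],rel(W(.086,0,.11),.35))"
```

```text
6.58 [ 0.5543 -0.2604  0.1099] phi 0.348 q [-0.12  0.36 -0.29 -0.   -0.93  2.04] F [-2.8  5.6  7.3] 0.0075495795161080615 52.41375222802162
[ 1.98190569  0.95995611 -0.07684249] [ 0.008  0.01  -0.001 -0.015]
```

Request:
servo_tool(deltas="0.04 0 0 0;0.06 0 0 0;0.06 0 0 0;0.06 0 0 0")

```text
time_s: 7.08
eef_pos: [0.556, -0.2597, 0.1099]
tcp_rot: [-3.094, -0.543, 0.002]
wrist_force: [-5.2, 3.2, 9.9]
width: 0.0072
grip_force: 52.8
```

```bash
python3 -c "
from h import *
st=show()"
```

```text
7.08 [ 0.556  -0.2597  0.1099] phi 0.3478 q [-0.12  0.36 -0.28 -0.   -0.93  2.04] F [-5.2  3.2  9.9] 0.00715939222977951 52.83923149108887
```

Request:
servo_tool(deltas="0.06 0 0 0;0.08 0 0 0;0.08 0 0 0;0.08 0 0 0")

```text
time_s: 7.58
eef_pos: [0.5564, -0.2595, 0.1098]
tcp_rot: [-3.094, -0.542, 0.012]
wrist_force: [-14.8, -1.3, 14.9]
width: 0.0076
grip_force: 54.0
```

```bash
python3 -c "
from h import *
st=show()"
```

```text
7.58 [ 0.5564 -0.2595  0.1098] phi 0.3472 q [-0.12  0.36 -0.28  0.   -0.93  2.03] F [-14.8  -1.3  14.9] 0.0075539957901535745 53.98915886878967
```

Request:
servo_tool(deltas="-0.08 0 0 0;-0.08 0 0 0;-0.08 0 0 0;-0.08 0 0 0;-0.08 0 -0.5 0;-0.08 0 -1 0;-0.08 0 -1 0", gripper=0.5)

```text
time_s: 8.45
eef_pos: [0.5584, -0.2602, 0.161]
tcp_rot: [3.093, 0.544, 0.005]
wrist_force: [1.1, 0.2, -0.2]
width: 0.0427
grip_force: 0.0
```

```bash
python3 -c "
from h import *
st=show(); print(rel(W(-.024,-.012,.14),-2.01),rel(W(-.024,-.012,.078),-2.01))"
```

```text
8.45 [ 0.5584 -0.2602  0.161 ] phi 0.3481 q [-0.12  0.31 -0.22  0.   -1.03  2.04] F [ 1.1  0.2 -0.2] 0.04273666023425271 0.0
[-2.272  0.213  0.42  16.889] [-2.272  0.213  1.66  16.889]
```

Request:
servo_tool(deltas="-0.5 0.05 0 1.2;-1 0.1 0 2.4;-1.5 0.15 0 3.6;-2 0.2 0 4.8;-2.27 0.21 0 6;-2.27 0.21 0 7.2;-2.27 0.21 0.1 8.4;-2.27 0.21 0.2 9.6;-2.27 0.21 0.3 10.8;-2.27 0.21 0.4 12;-2.27 0.21 0.4 13.2;-2.27 0.21 0.4 14.4;-2.27 0.21 0.4 15.6;-2.27 0.21 0.4 16.9;-2.27 0.21 0.4 16.9;-2.27 0.21 0.4 16.9")

```text
time_s: 10.45
eef_pos: [0.4537, -0.3084, 0.1385]
tcp_rot: [1.687, -2.65, -0.001]
wrist_force: [-0.8, 0.5, -0.0]
width: 0.043
grip_force: 0.0
```

```bash
python3 -c "
from h import *
st=show(); print(rel(W(-.024,-.012,.14),-2.01),rel(W(-.024,-.012,.078),-2.01))
for n in ('top','side'): snap(n,n+'2')
a=cv2.imread('pics/top2.png')[110:260,370:520]; b=cv2.imread('pics/side2.png')[60:210,250:400]
cv2.imwrite('pics/c5.png',cv2.resize(np.hstack([a,b]),None,fx=2.66,fy=2.66,interpolation=2))"
```

```text
10.45 [ 0.4537 -0.3084  0.1385] phi -2.008 q [-0.24  0.23 -0.39 -0.   -0.94 -0.2 ] F [-0.8  0.5 -0. ] 0.0430276970994524 0.0
[-0.003 -0.033 -0.029  0.014] [-0.003 -0.033  1.211  0.014]
```

View pics/c5.png

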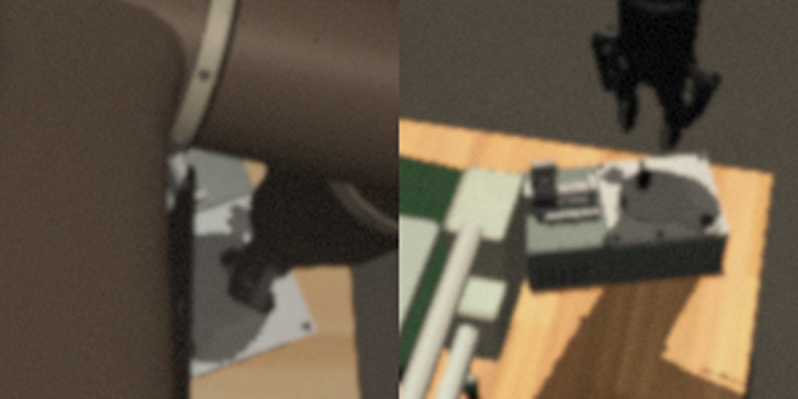

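The collar is at the far end of its bar (side crop (543,180)), the cover is shut with the knob at (643,180). I go down on the knob.

Request:
servo_tool(deltas="0 -0.03 0.4 0;0 -0.03 0.8 0;0 -0.03 1.2 0;0 -0.03 1.2 0;0 -0.03 1.2 0")

```text
time_s: 11.18
eef_pos: [0.4556, -0.3094, 0.0796]
tcp_rot: [-1.683, 2.653, -0.001]
wrist_force: [-0.1, 0.0, 0.8]
width: 0.0427
grip_force: 0.0
```

Request:
servo_tool(deltas="0 0 0 0;0 0 0 0;0 0 0 0;0 0 0 0;0 0 0 0", gripper=1)

```text
time_s: 11.8
eef_pos: [0.4544, -0.3088, 0.0798]
tcp_rot: [1.681, -2.653, -0.001]
wrist_force: [-3.4, 3.9, 7.9]
width: 0.0143
grip_force: 29.1
```

```bash
cat >> h.py <<'E'
def arc(a0,a1,n,st=None):
    "rows from present pose, swinging the knob about the pivot from cover angle a0 to a1"
    st=st or get_state(); P=np.array(W(-.082,.048,0))[:2]; v=np.array(st['eef_pos'][:2])-P
    print('r',np.hypot(*v),'cover angle',np.arctan2(v[1],v[0])-Q[2]-np.arctan2(-.060,.058))
    for k in range(1,n+1):
        a=(a1-a0)*k/n; c,s=np.cos(a),np.sin(a); p=P+np.array([c*v[0]-s*v[1],s*v[0]+c*v[1]])
        print(*rel([p[0],p[1],st['eef_pos'][2]],phi(st)+a,st).round(2),end=';')
E
python3 -c "
from h import *
st=show(); arc(0,1.5,18,st)"
```

```text
11.8 [ 0.4544 -0.3088  0.0798] phi -2.0119 q [-0.24  0.3  -0.46 -0.   -0.81 -0.2 ] F [-3.4  3.9  7.9] 0.014286920190518783 29.147052504122257
r 0.0826600905398463 cover angle -0.002495413269679614
-0.14 0.0 -0.0 -0.6;-0.28 0.02 -0.0 -1.19;-0.41 0.04 -0.0 -1.79;-0.54 0.08 -0.0 -2.39;-0.67 0.13 -0.0 -2.98;-0.8 0.19 -0.0 -3.58;-0.92 0.25 -0.0 -4.18;-1.03 0.33 -0.0 -4.78;-1.14 0.42 -0.0 -5.37;-1.24 0.52 -0.0 -5.97;-1.32 0.62 -0.0 -6.56;-1.41 0.73 -0.0 -7.16;-1.48 0.85 -0.0 -7.76;-1.54 0.97 -0.0 -8.36;-1.59 1.1 -0.0 -8.95;-1.63 1.23 -0.0 -9.55;-1.66 1.36 -0.0 -10.15;-1.68 1.5 -0.0 -10.74;
```

Request:
servo_tool(deltas="-0.14 0 0 -0.6;-0.28 0.02 0 -1.19;-0.41 0.04 0 -1.79;-0.54 0.08 0 -2.39;-0.67 0.13 0 -2.98;-0.8 0.19 0 -3.58;-0.92 0.25 0 -4.18;-1.03 0.33 0 -4.78;-1.14 0.42 0 -5.37;-1.24 0.52 0 -5.97;-1.32 0.62 0 -6.56;-1.41 0.73 0 -7.16;-1.48 0.85 0 -7.76;-1.54 0.97 0 -8.36;-1.59 1.1 0 -8.95;-1.63 1.23 0 -9.55;-1.66 1.36 0 -10.15;-1.68 1.5 0 -10.74;-1.68 1.5 0 -10.74")

```text
time_s: 14.18
eef_pos: [0.4237, -0.2007, 0.0799]
tcp_rot: [-3.038, 0.795, -0.003]
wrist_force: [-0.4, 5.3, 4.2]
width: 0.0144
grip_force: 29.4
```

Request:
servo_tool(deltas="0 0 0 0;0 0 0 0;0 0 0 0;0 0 -0.5 0;0 0 -1 0;0 0 -1.5 0;0 0 -2 0;0 0 -2 0", gripper=0.5)

```text
time_s: 15.18
eef_pos: [0.4244, -0.2015, 0.1807]
tcp_rot: [-3.039, 0.796, -0.005]
wrist_force: [0.5, 0.3, -0.6]
width: 0.0426
grip_force: 0.0
```

```bash
python3 -c "
from h import *
st=show(); print(rel([.42,-.05,.15],-1.571),rel([.437,.0215,.06],-1.571))
s=snap('side','side3')
for n,u in dict(f0=(.372,.2585),f1=(.384,.197),f2=(.43,.083),f3=(.4376,.0215)).items(): print(n,proj(s,[*u,.0065]))
print(proj(s,W(-.018,.101,.083)))
cv2.imwrite('pics/s3.png',cv2.resize(s['color'][90:390,220:420],None,fx=2,fy=2,interpolation=2))"
```

```text
15.18 [ 0.4244 -0.2015  0.1807] phi -0.5125 q [-0.02  0.06 -0.5   0.   -1.01  1.08] F [ 0.5  0.3 -0.6] 0.042602659519711435 0.0
[-1.562 -2.597  0.614  7.581] [-1.966 -4.01   2.414  7.581]
f0 (np.float64(334.7153065497272), np.float64(339.70126137909745))
f1 (np.float64(334.19818476855795), np.float64(310.92579248944264))
f2 (np.float64(323.7596653892065), np.float64(261.8927097519627))
f3 (np.float64(325.42752683172404), np.float64(239.68386245422073))
(np.float64(346.9392261500352), np.float64(156.22933191061796))
```

View pics/s3.png

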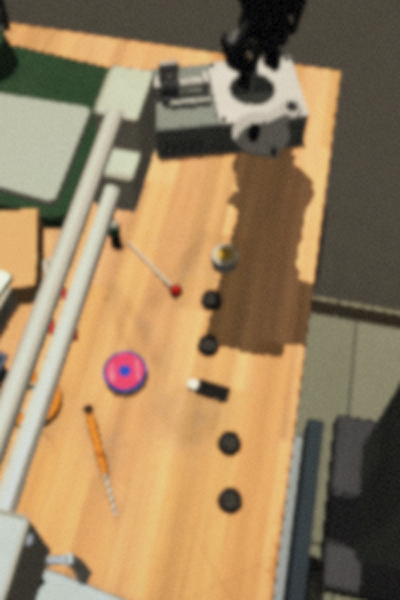

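Port is open (dark hole at (250,88)), cover swung aside with its knob at (253,130), four feet unmoved: (211,300), (208,345), (230,443), (230,500). Now foot 3.

Request:
servo_tool(deltas="-0.4 -0.8 0.2 1.2;-0.8 -1.5 0.4 2.4;-1.2 -2.2 0.6 3.6;-1.56 -2.9 0.8 4.8;-1.97 -3.6 1.3 6;-1.97 -4.01 2 7.2;-1.97 -4.01 2.41 7.58;-1.97 -4.01 2.41 7.58;-1.97 -4.01 2.41 7.58;-1.97 -4.01 2.41 7.58", gripper=0.4)

```text
time_s: 16.48
eef_pos: [0.4362, 0.0218, 0.0593]
tcp_rot: [-2.221, 2.22, -0.001]
wrist_force: [-0.0, 0.5, -0.5]
width: 0.0513
grip_force: 0.0
```

```bash
python3 -c "
from h import *
st=show(); print(rel([.4376,.0215,.003],-1.571))"
```

```text
16.48 [0.4362 0.0218 0.0593] phi -1.5705 q [ 0.5   0.17 -0.72  0.   -0.68 -0.5 ] F [-0.   0.5 -0.5] 0.051338524977174074 0.0
[ 0.006 -0.029  1.125  0.003]
```

Request:
servo_tool(deltas="0 -0.03 0.4 0;0 -0.03 0.8 0;0 -0.03 1.12 0;0 -0.03 1.12 0;0 -0.03 1.12 0")

```text
time_s: 17.1
eef_pos: [0.4382, 0.022, 0.0037]
tcp_rot: [-2.221, 2.219, -0.002]
wrist_force: [-2.7, -0.8, 10.8]
width: 0.0512
grip_force: 5.3
```

Request:
servo_tool(deltas="0 0 0 0;0 0 0 0;0 0 0 0;0 0 0 0;0 0 0 0", gripper=1, grip_force=25)

```text
time_s: 17.73
eef_pos: [0.4378, 0.022, 0.0033]
tcp_rot: [-2.221, 2.22, -0.001]
wrist_force: [-0.6, -0.1, 9.7]
width: 0.0234
grip_force: 24.5
```

Request:
servo_tool(deltas="0 0 -0.5 0;0 0 -1 0;0 0 -1.6 0;0 0 -2.2 0;0 0 -2.5 0;0 0 -2.5 0")

```text
time_s: 18.48
eef_pos: [0.4378, 0.0221, 0.1286]
tcp_rot: [-2.219, 2.219, -0.001]
wrist_force: [-1.2, 0.9, -1.2]
width: 0.0232
grip_force: 24.5
```

```bash
python3 -c "
from h import *
st=show(); print(rel([.42,-.2,.13],-1.571),rel(W(-.035,0,.11),-1.571),rel(W(-.035,0,.082),-1.571))"
```

```text
18.48 [0.4378 0.0221 0.1286] phi -1.5709 q [ 0.5   0.06 -0.63 -0.   -0.87 -0.5 ] F [-1.2  0.9 -1.2] 0.02317647039788339 24.53154799703043
[ 4.442e+00  3.550e-01 -2.800e-02  1.000e-03] [ 6.469e+00 -6.100e-02  3.720e-01  1.000e-03] [ 6.469e+00 -6.100e-02  9.320e-01  1.000e-03]
```

Request:
servo_tool(deltas="1.2 0.05 0 0;2.4 0.1 0 0;3.6 0.1 0 0;4.8 0.05 0 0;5.8 0 0 0;6.47 -0.06 0 0;6.47 -0.06 0.3 0;6.47 -0.06 0.8 0;6.47 -0.06 1.13 0;6.47 -0.06 1.13 0;6.47 -0.06 1.13 0")

```text
time_s: 19.85
eef_pos: [0.4403, -0.3013, 0.071]
tcp_rot: [2.222, -2.22, -0.0]
wrist_force: [0.0, -0.3, -0.1]
width: 0.0233
grip_force: 24.5
```

Request:
servo_tool(deltas="0 0 0 0;0 0 0 0;0 0 0 0;0 0 -0.5 0;0 0 -1.13 0;0 0 -1.13 0", gripper=0.4)

```text
time_s: 20.6
eef_pos: [0.4418, -0.3022, 0.1301]
tcp_rot: [-2.22, 2.22, -0.007]
wrist_force: [-0.1, 0.6, 0.3]
width: 0.0514
grip_force: 0.0
```

```bash
python3 -c "
from h import *
st=show()
print(rel([.4298,.083,.06],-1.571),rel([.4298,.083,.0055],-1.571))
s=snap('side','side4')
cv2.imwrite('pics/s4.png',cv2.resize(s['color'][90:390,220:420],None,fx=2,fy=2,interpolation=2))"
```

```text
20.6 [ 0.4418 -0.3022  0.1301] phi -1.5705 q [-0.23  0.22 -0.44  0.   -0.91  0.23] F [-0.1  0.6  0.3] 0.05138059062354745 0.0
[-7.705e+00  2.380e-01  1.401e+00  4.000e-03] [-7.705e+00  2.380e-01  2.491e+00  4.000e-03]
```

View pics/s4.png

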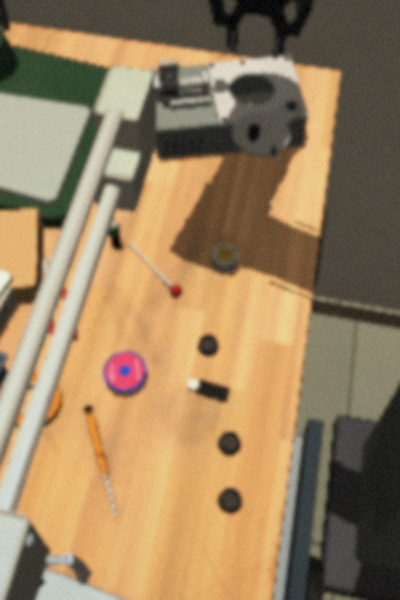

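Foot 3 is gone into the port; the other three are at (208,345), (230,443), (230,500), unmoved. On to foot 2.

Request:
servo_tool(deltas="-1.2 0.2 0 0;-2.4 0.3 0 0;-3.6 0.3 0 0;-4.8 0.3 0 0;-6 0.24 0 0;-7 0.24 0.7 0;-7.7 0.24 1.4 0;-7.7 0.24 1.4 0;-7.7 0.24 1.4 0;-7.7 0.24 1.4 0")

```text
time_s: 21.9
eef_pos: [0.4285, 0.0828, 0.058]
tcp_rot: [-2.22, 2.222, -0.0]
wrist_force: [-0.7, -0.2, -0.3]
width: 0.0515
grip_force: 0.0
```

```bash
cat >> h.py <<'E'
def feet(save):
    "dark blobs of foot size in the two pictures, in world"
    for n in('side','top'):
        s=snap(n,n+save); g=cv2.cvtColor(s['color'],6)
        m=(cv2.GaussianBlur(g,(3,3),0)<70).astype(np.uint8); k,_,st,c=cv2.connectedComponentsWithStats(m)
        for i in range(1,k):
            p=ray(s,*c[i],.0065)
            if 25<st[i,4]<220 and .34<p[0]<.53 and -.15<p[1]<.32: print(n,c[i].round(1),st[i,4],p.round(4))
E
python3 -c "
from h import *
st=show(); print(rel([.4298,.083,.0055],-1.571)); feet('5')"
```

```text
21.9 [0.4285 0.0828 0.058 ] phi -1.5718 q [ 0.65  0.17 -0.72  0.   -0.68 -0.65] F [-0.7 -0.2 -0.3] 0.051512600254845886 0.0
[-0.003 -0.026  1.049 -0.006]
side [323.7 262.3] 98 [0.4299 0.0842 0.0065]
side [327.3 285. ] 113 [0.4105 0.1397 0.0065]
side [335.9 310.9] 69 [0.3802 0.1962 0.0065]
top [237.1 255.6] 53 [0.3504 0.197  0.0065]
```

Request:
servo_tool(deltas="0 -0.02 0.4 0;0 -0.02 0.8 0;0 -0.02 1.05 0;0 -0.02 1.05 0;0 -0.02 1.05 0")

```text
time_s: 22.62
eef_pos: [0.4296, 0.0835, 0.0055]
tcp_rot: [-2.221, 2.221, -0.0]
wrist_force: [0.3, -0.1, 0.1]
width: 0.0509
grip_force: 0.0
```

Request:
servo_tool(deltas="0 0 0 0;0 0 0 0;0 0 0 0;0 0 0 0;0 0 0 0", gripper=1)

```text
time_s: 23.25
eef_pos: [0.4296, 0.0836, 0.0056]
tcp_rot: [-2.221, 2.22, -0.0]
wrist_force: [-1.8, -0.9, 5.6]
width: 0.023
grip_force: 24.3
```

Request:
servo_tool(deltas="0 0 -0.5 0;0 0 -1 0;0 0 -1.6 0;0 0 -2.2 0;0 0 -2.5 0;0 0 -2.5 0")

```text
time_s: 24.0
eef_pos: [0.4298, 0.0839, 0.1312]
tcp_rot: [-2.219, 2.219, -0.001]
wrist_force: [-0.8, -0.4, 0.1]
width: 0.0227
grip_force: 24.6
```

```bash
python3 -c "
from h import *
st=show(); print(rel(W(-.035,0,.071),-1.571))"
```

```text
24.0 [0.4298 0.0839 0.1312] phi -1.5707 q [ 0.65  0.06 -0.63  0.   -0.88 -0.65] F [-0.8 -0.4  0.1] 0.02268192679586181 24.609648031328106
[ 7.705e+00 -2.190e-01  1.204e+00  2.000e-03]
```

Request:
servo_tool(deltas="1.2 0 0 0;2.4 0 0 0;3.6 -0.05 0 0;4.8 -0.1 0 0;6 -0.15 0 0;7 -0.2 0 0;7.7 -0.22 0 0;7.7 -0.22 0.4 0;7.7 -0.22 0.9 0;7.7 -0.22 1.2 0;7.7 -0.22 1.2 0;7.7 -0.22 1.2 0")

```text
time_s: 25.5
eef_pos: [0.4407, -0.3017, 0.0704]
tcp_rot: [-2.222, 2.221, -0.001]
wrist_force: [0.0, 0.6, 0.1]
width: 0.0226
grip_force: 24.6
```

Request:
servo_tool(deltas="0 0 0 0;0 0 0 0;0 0 0 0;0 0 -0.5 0;0 0 -1.2 0;0 0 -1.2 0", gripper=0.4)

```text
time_s: 26.25
eef_pos: [0.442, -0.3023, 0.1328]
tcp_rot: [-2.22, 2.219, -0.008]
wrist_force: [-0.3, -0.0, -0.5]
width: 0.0509
grip_force: 0.0
```

```bash
python3 -c "
from h import *
st=show(); print(rel([.38,.1,.11],-1.571),rel([.384,.197,.06],-1.571)); feet('6')"
```

```text
26.25 [ 0.442  -0.3023  0.1328] phi -1.5703 q [-0.23  0.22 -0.43  0.   -0.92  0.23] F [-0.3 -0.  -0.5] 0.05092338596305043 0.0
[-8.046e+00  1.236e+00  4.560e-01  5.000e-03] [-9.986e+00  1.155e+00  1.456e+00  5.000e-03]
side [316.5 213.8] 41 [ 0.4754 -0.0507  0.0065]
side [331.5 223. ] 30 [ 0.4314 -0.0306  0.0065]
side [326.2 285.3] 72 [0.4131 0.1409 0.0065]
side [334.3 311.5] 67 [0.3836 0.1983 0.0065]
side [334.6 340.1] 79 [0.372  0.2594 0.0065]
top [261.9 229.8] 40 [0.4125 0.1391 0.0065]
```

Request:
servo_tool(deltas="-1.2 0.1 0 0;-2.4 0.1 0 0;-3.6 0.1 0 0;-4.8 0.1 0 0;-6 0.2 0 0;-7 0.4 0 0;-8 0.6 0.2 0;-9 0.9 0.8 0;-9.98 1.155 1.45 0;-9.98 1.155 1.45 0;-9.98 1.155 1.45 0;-9.98 1.155 1.45 0")

```text
time_s: 27.85
eef_pos: [0.3827, 0.1966, 0.0577]
tcp_rot: [-2.22, 2.223, 0.0]
wrist_force: [0.6, 0.1, 0.8]
width: 0.0515
grip_force: 0.0
```

```bash
python3 -c "
from h import *
st=show(); print(rel([.384,.1975,.0055],-1.571)); feet('7')"
```

```text
27.85 [0.3827 0.1966 0.0577] phi -1.5721 q [ 0.94  0.16 -0.74 -0.   -0.68 -0.94] F [0.6 0.1 0.8] 0.05149523215975182 0.0
[-0.018 -0.025  1.045 -0.008]
side [334.2 311.4] 144 [0.3838 0.1981 0.0065]
side [335.6 338.9] 111 [0.3705 0.2564 0.0065]
top [261.8 229.6] 68 [0.4132 0.1394 0.0065]
```

Request:
servo_tool(deltas="-0.02 -0.02 0.4 0;-0.02 -0.02 0.8 0;-0.02 -0.02 1.05 0;-0.02 -0.02 1.05 0;-0.02 -0.02 1.05 0")

```text
time_s: 28.58
eef_pos: [0.3838, 0.1985, 0.0054]
tcp_rot: [-2.221, 2.221, -0.0]
wrist_force: [-0.3, -0.4, 0.6]
width: 0.051
grip_force: 0.0
```

Request:
servo_tool(deltas="0 0 0 0;0 0 0 0;0 0 0 0;0 0 0 0;0 0 0 0", gripper=1)

```text
time_s: 29.2
eef_pos: [0.3837, 0.1987, 0.0056]
tcp_rot: [-2.221, 2.22, 0.0]
wrist_force: [-1.1, -1.6, 5.9]
width: 0.0227
grip_force: 24.3
```

Request:
servo_tool(deltas="0 0 -0.5 0;0 0 -1 0;0 0 -1.6 0;0 0 -2.2 0;0 0 -2.5 0;0 0 -2.5 0")

```text
time_s: 29.95
eef_pos: [0.3839, 0.199, 0.1312]
tcp_rot: [-2.219, 2.219, 0.001]
wrist_force: [-0.1, -1.1, -0.9]
width: 0.0226
grip_force: 24.4
```

```bash
python3 -c "
from h import *
st=show(); print(rel(W(-.035,0,.071),-1.571))"
```

```text
29.95 [0.3839 0.199  0.1312] phi -1.5706 q [ 0.94  0.05 -0.64  0.   -0.88 -0.94] F [-0.1 -1.1 -0.9] 0.022625684996857073 24.37396837194683
[ 1.0008e+01 -1.1370e+00  1.2030e+00  3.0000e-03]
```

Request:
servo_tool(deltas="1.1 -0.25 0 0;2.2 -0.5 0 0;3.4 -0.75 0 0;4.6 -0.9 0 0;5.8 -1 0 0;7 -1.05 0 0;8.2 -1.1 0 0;9.3 -1.13 0 0;10 -1.13 0 0;10 -1.13 0.5 0;10 -1.13 0.9 0;10 -1.13 1.2 0;10 -1.13 1.2 0;10 -1.13 1.2 0")

```text
time_s: 31.7
eef_pos: [0.4404, -0.3016, 0.0704]
tcp_rot: [-2.222, 2.221, -0.001]
wrist_force: [0.3, -0.2, 0.9]
width: 0.0231
grip_force: 24.4
```

Request:
servo_tool(deltas="0 0 0 0;0 0 0 0;0 0 0 0;0 0 -0.5 0;0 0 -1.2 0;0 0 -1.2 0", gripper=0.4)

```text
time_s: 32.45
eef_pos: [0.4418, -0.3023, 0.1329]
tcp_rot: [-2.22, 2.219, -0.008]
wrist_force: [-1.4, -0.6, -0.6]
width: 0.0514
grip_force: 0.0
```

```bash
python3 -c "
from h import *
st=show(); print(rel([.372,.259,.06],-1.571)); feet('8')"
```

```text
32.45 [ 0.4418 -0.3023  0.1329] phi -1.5703 q [-0.23  0.22 -0.43  0.   -0.92  0.23] F [-1.4 -0.6 -0.6] 0.051355364271721195 0.0
[-1.1226e+01  1.3900e+00  1.4570e+00  5.0000e-03]
side [316.3 214.5] 37 [ 0.4756 -0.0484  0.0065]
side [331.5 222.9] 28 [ 0.4314 -0.0309  0.0065]
side [326.1 285.2] 72 [0.4133 0.1408 0.0065]
side [334.6 340.1] 82 [0.372  0.2593 0.0065]
top [261.9 229.6] 38 [0.4132 0.1391 0.0065]
```

Request:
servo_tool(deltas="-1.2 0.1 0 0;-2.4 0.1 0 0;-3.6 0.1 0 0;-4.8 0.2 0 0;-6 0.3 0 0;-7.2 0.5 0 0;-8.4 0.7 0 0;-9.6 1 0 0;-10.6 1.25 0.7 0;-11.23 1.39 1.45 0;-11.23 1.39 1.45 0;-11.23 1.39 1.45 0;-11.23 1.39 1.45 0")

```text
time_s: 34.17
eef_pos: [0.3709, 0.2594, 0.0581]
tcp_rot: [-2.22, 2.222, 0.0]
wrist_force: [-0.5, 1.2, -0.2]
width: 0.0514
grip_force: 0.0
```

```bash
python3 -c "
from h import *
st=show(); print(rel([.372,.259,.0055],-1.571)); feet('9')"
```

```text
34.17 [0.3709 0.2594 0.0581] phi -1.5718 q [ 1.05  0.19 -0.69  0.   -0.69 -1.05] F [-0.5  1.2 -0.2] 0.05136736906226396 0.0
[ 0.009 -0.022  1.053 -0.006]
top [261.8 229.6] 67 [0.4132 0.1393 0.0065]
```

```bash
python3 -c "
import cv2,numpy as np
a=cv2.imread('pics/side9.png')[230:400,220:440]
cv2.imwrite('pics/s9.png',cv2.resize(a,None,fx=3,fy=3,interpolation=2))"
```

```text
(no output)
```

View pics/s9.png

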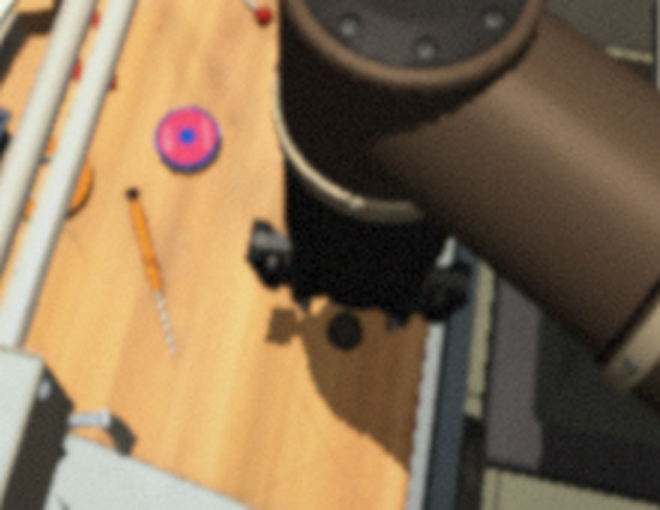

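Foot 0 is at crop (345,330) = pixel (335,340), unmoved, between the open fingers. Grip it.

Request:
servo_tool(deltas="0 -0.02 0.4 0;0 -0.02 0.8 0;0 -0.02 1.05 0;0 -0.02 1.05 0;0 -0.02 1.05 0")

```text
time_s: 34.9
eef_pos: [0.3718, 0.2601, 0.0055]
tcp_rot: [-2.221, 2.221, 0.0]
wrist_force: [-0.4, 0.4, 0.1]
width: 0.0513
grip_force: 0.0
```

Request:
servo_tool(deltas="0 0 0 0;0 0 0 0;0 0 0 0;0 0 0 0;0 0 0 0", gripper=1)

```text
time_s: 35.52
eef_pos: [0.3717, 0.2602, 0.0056]
tcp_rot: [-2.221, 2.22, 0.0]
wrist_force: [-1.1, -0.5, 5.4]
width: 0.0231
grip_force: 24.3
```

Request:
servo_tool(deltas="0 0 -0.5 0;0 0 -1 0;0 0 -1.6 0;0 0 -2.2 0;0 0 -2.5 0;0 0 -2.5 0")

```text
time_s: 36.28
eef_pos: [0.3718, 0.2605, 0.1312]
tcp_rot: [-2.219, 2.219, 0.001]
wrist_force: [-0.1, -0.4, -0.7]
width: 0.0227
grip_force: 24.4
```

```bash
python3 -c "
from h import *
st=show(); print(rel(W(-.035,0,.071),-1.571))"
```

```text
36.27 [0.3718 0.2605 0.1312] phi -1.5707 q [ 1.05  0.09 -0.6   0.   -0.88 -1.05] F [-0.1 -0.4 -0.7] 0.022658521541548432 24.41989382787142
[ 1.1238e+01 -1.3780e+00  1.2040e+00  2.0000e-03]
```

Request:
servo_tool(deltas="1.1 -0.25 0 0;2.2 -0.5 0 0;3.4 -0.75 0 0;4.6 -0.95 0 0;5.8 -1.1 0 0;7 -1.25 0 0;8.2 -1.3 0 0;9.4 -1.35 0 0;10.5 -1.38 0 0;11.23 -1.38 0 0;11.23 -1.38 0.4 0;11.23 -1.38 0.9 0;11.23 -1.38 1.2 0;11.23 -1.38 1.2 0;11.23 -1.38 1.2 0")

```text
time_s: 38.15
eef_pos: [0.441, -0.3016, 0.0705]
tcp_rot: [-2.222, 2.221, -0.001]
wrist_force: [-0.2, 0.4, 0.3]
width: 0.0225
grip_force: 24.4
```

Request:
servo_tool(deltas="0 0 0 0;0 0 0 0;0 0 0 0;0 0 -0.5 0;0 0 -1.2 0;0 0 -1.2 0", gripper=0.4)

```text
time_s: 38.9
eef_pos: [0.4423, -0.3023, 0.1328]
tcp_rot: [-2.22, 2.219, -0.008]
wrist_force: [-0.4, -0.4, 0.3]
width: 0.0514
grip_force: 0.0
```

```bash
python3 -c "
from h import *
st=show(); snap('top','top10'); s=snap('side','side10')
a=cv2.imread('pics/top10.png')[110:260,370:520]; b=s['color'][100:200,285:385]
cv2.imwrite('pics/c10.png',np.hstack([cv2.resize(a,(400,400),interpolation=2),cv2.resize(b,(400,400),interpolation=2)]))
K=[.4235,-.2010]
print(rel([*K,.135],-.52),rel([*K,.08],-.52))"
```

```text
38.9 [ 0.4423 -0.3023  0.1328] phi -1.5703 q [-0.23  0.22 -0.43  0.   -0.92  0.23] F [-0.4 -0.4  0.3] 0.0514447634204384 0.0
[-2.011  0.341 -0.095 -7.527] [-2.011  0.341  1.005 -7.527]
```

View pics/c10.png

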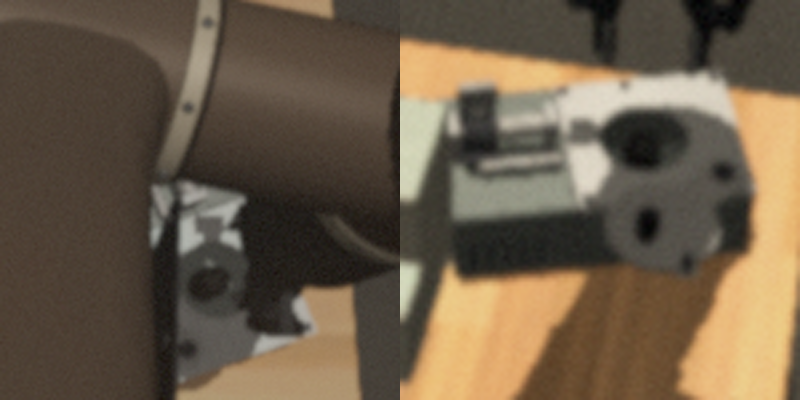

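All feet are in; the port shows dark feet inside and nothing protrudes, knob of the open cover at side crop (650,222). Now shut the cover.

Request:
servo_tool(deltas="-0.5 0.1 -0.1 -1.2;-1 0.2 -0.1 -2.4;-1.5 0.25 -0.1 -3.6;-2.01 0.34 -0.1 -4.8;-2.01 0.34 -0.1 -6;-2.01 0.34 -0.1 -7.2;-2.01 0.34 0 -7.53;-2.01 0.34 0.4 -7.53;-2.01 0.34 0.7 -7.53;-2.01 0.34 1 -7.53;-2.01 0.34 1 -7.53;-2.01 0.34 1 -7.53")

```text
time_s: 40.5
eef_pos: [0.4234, -0.2012, 0.08]
tcp_rot: [3.036, -0.807, -0.001]
wrist_force: [-0.2, 0.2, -0.2]
width: 0.0511
grip_force: 0.0
```

Request:
servo_tool(deltas="0 0 0 0;0 0 0 0;0 0 0 0;0 0 0 0;0 0 0 0", gripper=1, grip_force=30)

```text
time_s: 41.12
eef_pos: [0.4242, -0.201, 0.0804]
tcp_rot: [-3.036, 0.806, -0.002]
wrist_force: [1.4, 5.6, 4.5]
width: 0.0141
grip_force: 29.6
```

```bash
python3 -c "
from h import *
st=show(); arc(1.5,-0.01,19,st)"
```

```text
41.12 [ 0.4242 -0.201   0.0804] phi -0.5192 q [-0.02  0.18 -0.63 -0.   -0.76  1.07] F [1.4 5.6 4.5] 0.014129010900074313 29.643051736056805
r 0.08335603864416635 cover angle 1.4772988714389608
0.13 0.01 -0.0 0.57;0.26 0.03 -0.0 1.14;0.39 0.06 -0.0 1.71;0.52 0.1 -0.0 2.28;0.64 0.15 -0.0 2.85;0.76 0.21 -0.0 3.42;0.87 0.28 -0.0 3.98;0.98 0.36 -0.0 4.55;1.08 0.45 -0.0 5.12;1.17 0.54 -0.0 5.69;1.26 0.64 -0.0 6.26;1.34 0.75 -0.0 6.83;1.4 0.86 -0.0 7.4;1.46 0.98 -0.0 7.97;1.51 1.1 -0.0 8.54;1.55 1.23 -0.0 9.11;1.58 1.36 -0.0 9.68;1.6 1.49 -0.0 10.24;1.61 1.62 -0.0 10.82;
```

Request:
servo_tool(deltas="0.13 0.01 0 0.57;0.26 0.03 0 1.14;0.39 0.06 0 1.71;0.52 0.1 0 2.28;0.64 0.15 0 2.85;0.76 0.21 0 3.42;0.87 0.28 0 3.98;0.98 0.36 0 4.55;1.08 0.45 0 5.12;1.17 0.54 0 5.69;1.26 0.64 0 6.26;1.34 0.75 0 6.83;1.4 0.86 0 7.4;1.46 0.98 0 7.97;1.51 1.1 0 8.54;1.55 1.23 0 9.11;1.58 1.36 0 9.68;1.6 1.49 0 10.24;1.605 1.58 0 10.6;1.605 1.58 0 10.6")

```text
time_s: 43.62
eef_pos: [0.4542, -0.3092, 0.0804]
tcp_rot: [-1.696, 2.643, 0.0]
wrist_force: [1.2, 5.3, 6.4]
width: 0.0144
grip_force: 29.8
```

Request:
servo_tool(deltas="0.04 0 0 0;0.06 0 0 0;0.06 0 0 0")

```text
time_s: 44.0
eef_pos: [0.454, -0.3098, 0.0803]
tcp_rot: [-1.696, 2.64, 0.002]
wrist_force: [5.3, 20.6, 9.6]
width: 0.0142
grip_force: 30.1
```

```bash
python3 -c "
from h import *
st=show(); arc(0,0,1,st)"
```

```text
44.0 [ 0.454  -0.3098  0.0803] phi -1.9995 q [-0.24  0.3  -0.46 -0.   -0.81 -0.18] F [ 5.3 20.6  9.6] 0.014170353807811084 30.11000089301433
r 0.08269778400329417 cover angle -0.015447123584112155
-0.0 0.0 -0.0 -0.0;
```

Request:
servo_tool(deltas="-0.03 0 0 0;-0.03 0 0 0;-0.03 0 0 0;-0.03 0 0 0;-0.03 0 -0.5 0;-0.03 0 -1 0;-0.03 0 -1.6 0;-0.03 0 -1.6 0", gripper=0.5)

```text
time_s: 45.0
eef_pos: [0.4545, -0.3116, 0.1623]
tcp_rot: [-1.697, 2.641, -0.006]
wrist_force: [0.4, -0.1, -0.2]
width: 0.0425
grip_force: 0.0
```

```bash
python3 -c "
from h import *
st=show(); print(rel([.5555,-.2597,.16],.347))
s=snap('side','side11');print(proj(s,W(-.024,-.012,.083)))
b=s['color'][100:200,285:385]
cv2.imwrite('pics/c11.png',cv2.resize(b,(500,500),interpolation=2))"
```

```text
45.0 [ 0.4545 -0.3116  0.1623] phi -1.9994 q [-0.25  0.21 -0.36  0.   -0.99 -0.18] F [ 0.4 -0.1 -0.2] 0.04248737416445497 0.0
[ -1.784  -1.405   0.047 -16.805]
(np.float64(341.66828239461194), np.float64(126.96962596668732))
```

View pics/c11.png

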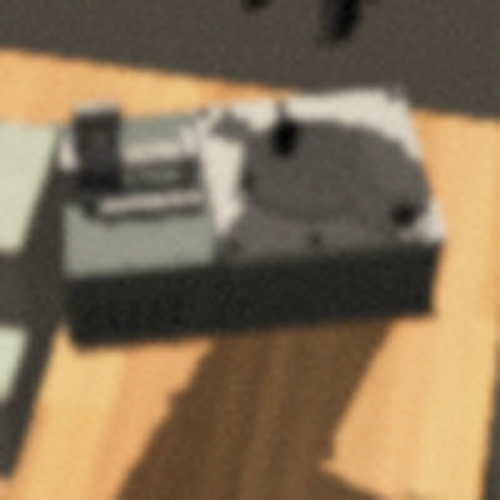

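The cover is shut (knob at (284,135), port covered); collar still back at (97,150). Now to the wing.

Request:
servo_tool(deltas="-0.2 -0.2 0.05 -1.2;-0.4 -0.4 0.05 -2.4;-0.7 -0.6 0.05 -3.6;-1 -0.8 0.05 -4.8;-1.3 -1 0.05 -6;-1.6 -1.2 0.05 -7.2;-1.78 -1.4 0.05 -8.4;-1.78 -1.4 0.05 -9.6;-1.78 -1.4 0.05 -10.8;-1.78 -1.4 0.05 -12;-1.78 -1.4 0.05 -13.2;-1.78 -1.4 0.05 -14.4;-1.78 -1.4 0.05 -15.6;-1.78 -1.4 0.05 -16.8;-1.78 -1.4 0.05 -16.8;-1.78 -1.4 0.05 -16.8")

```text
time_s: 47.05
eef_pos: [0.5536, -0.2591, 0.1568]
tcp_rot: [-3.095, -0.535, 0.002]
wrist_force: [0.6, -0.4, -0.2]
width: 0.0421
grip_force: 0.0
```

```bash
python3 -c "
from h import *
st=show(); print(rel([.5557,-.2597,.111],.347))"
```

```text
47.05 [ 0.5536 -0.2591  0.1568] phi 0.3424 q [-0.12  0.31 -0.23 -0.   -1.02  2.03] F [ 0.6 -0.4 -0.2] 0.042146799153244714 0.0
[ 0.035  0.026  0.916 -0.033]
```

Request:
servo_tool(deltas="0.03 0.03 0.4 -0.03;0.03 0.03 0.8 -0.03;0.03 0.03 0.92 -0.03;0.03 0.03 0.92 -0.03;0.03 0.03 0.92 -0.03")

```text
time_s: 47.68
eef_pos: [0.5564, -0.2601, 0.1122]
tcp_rot: [3.093, 0.547, 0.002]
wrist_force: [0.4, -0.9, -1.2]
width: 0.0426
grip_force: 0.0
```

Request:
servo_tool(deltas="0 0 0 0;0 0 0 0;0 0 0 0;0 0 0 0;0 0 0 0;0 0 0 0", gripper=1)

```text
time_s: 48.42
eef_pos: [0.556, -0.2597, 0.112]
tcp_rot: [3.093, 0.548, 0.001]
wrist_force: [-2.9, 3.4, 5.4]
width: 0.0071
grip_force: 33.2
```

Request:
servo_tool(deltas="-0.1 0 0 0;-0.2 0 0 0;-0.3 0 0 0;-0.4 0 0 0;-0.5 0 0 0;-0.6 0 0 0;-0.67 0 0 0;-0.67 0 0 0;-0.67 0 0 0")

```text
time_s: 49.55
eef_pos: [0.5244, -0.271, 0.112]
tcp_rot: [-3.093, -0.548, -0.001]
wrist_force: [-2.5, 3.8, 6.6]
width: 0.0068
grip_force: 33.3
```

```bash
python3 -c "
from h import *
st=show(); print(rel(W(.052,0,.11),.347))"
```

```text
49.55 [ 0.5244 -0.271   0.112 ] phi 0.3505 q [-0.15  0.32 -0.33 -0.   -0.91  2.07] F [-2.5  3.8  6.6] 0.006833065677064373 33.34709823131561
[-0.039  0.009  0.04   0.025]
```

Request:
servo_tool(deltas="-0.04 0 0 0;-0.08 0 0 0;-0.1 0 0 0;-0.1 0 0 0;-0.1 0 0 0")

```text
time_s: 50.18
eef_pos: [0.5235, -0.2715, 0.1121]
tcp_rot: [3.093, 0.549, 0.011]
wrist_force: [8.9, 12.1, 0.1]
width: 0.0073
grip_force: 32.5
```

```bash
python3 -c "
from h import *
st=show(); print(rel(W(.052,0,.11),.347))"
```

```text
50.17 [ 0.5235 -0.2715  0.1121] phi 0.3512 q [-0.15  0.32 -0.34 -0.   -0.9   2.07] F [ 8.9 12.1  0.1] 0.007315191174391721 32.47509062290192
[-0.018  0.007  0.043  0.03 ]
```

Request:
servo_tool(deltas="0.05 0 0 0;0.05 0 0 1.1;0.05 0 0 2.2;0.05 0 0 3.3;0.05 0 0 4.4;0.05 0 0 5.5;0.05 0 0 6.6;0.05 0 0 7.7;0.05 0 0 8.8;0.05 0 0 9.9;0.05 0 0 10.8;0.05 0 0 11.3;0.05 0 0 11.5;0.05 0 0 11.5;0.05 0 0 11.5")

```text
time_s: 52.05
eef_pos: [0.5227, -0.2733, 0.1121]
tcp_rot: [2.544, -1.842, 0.003]
wrist_force: [0.1, -5.6, 2.5]
width: 0.0073
grip_force: 33.2
```

```bash
python3 -c "
from h import *
st=show(); print(st['ft_torque'])"
```

```text
52.05 [ 0.5227 -0.2733  0.1121] phi -1.2536 q [-0.15  0.32 -0.34  0.   -0.91  0.47] F [ 0.1 -5.6  2.5] 0.007264552861701266 33.16917657852173
[-2.19272312 -0.15956384  0.37617664]
```

Request:
servo_tool(deltas="0 0 0 0;0 0 0 0;0 0 0 0;0 0 -0.6 0;0 0 -1.2 0;0 0 -2 0;0 0 -2 0", gripper=0.45)

```text
time_s: 52.92
eef_pos: [0.5238, -0.2727, 0.215]
tcp_rot: [-2.542, 1.843, -0.009]
wrist_force: [-0.1, 0.6, -0.5]
width: 0.0469
grip_force: 0.0
```

```bash
python3 -c "
from h import *
st=show(); print(rel([.42,-.05,.22],-1.2536))"
```

```text
52.92 [ 0.5238 -0.2727  0.215 ] phi -1.2546 q [-0.15  0.23 -0.21  0.   -1.13  0.46] F [-0.1  0.6 -0.5] 0.04691987867383014 0.0
[-4.88   0.589 -0.101 -0.007]
```

Request:
servo_tool(deltas="-0.3 0.7 0 0;-0.9 1.3 0 0;-1.9 1.4 0 0;-2.9 1.3 0 0;-3.9 0.9 0 0;-4.88 0.6 0 0;-5.9 0.3 0 0;-7 0 0 0;-8 -0.3 0 0;-8 -0.3 0 0;-8 -0.3 0 0")

```text
time_s: 54.3
eef_pos: [0.4117, 0.1126, 0.2109]
tcp_rot: [2.543, -1.843, -0.001]
wrist_force: [-0.3, -0.5, -0.2]
width: 0.047
grip_force: 0.0
```

```bash
python3 -c "
from h import *
st=show(); snap('top','top12'); s=snap('side','side12')
a=cv2.imread('pics/top12.png')[130:260,380:510]; b=s['color'][90:190,280:380]
cv2.imwrite('pics/c12.png',np.hstack([cv2.resize(a,(400,400),interpolation=2),cv2.resize(b,(400,400),interpolation=2)]))"
```

```text
54.3 [0.4117 0.1126 0.2109] phi -1.2541 q [ 0.73 -0.05 -0.53 -0.   -1.09 -0.42] F [-0.3 -0.5 -0.2] 0.04700909815950334 0.0
```

View pics/c12.png

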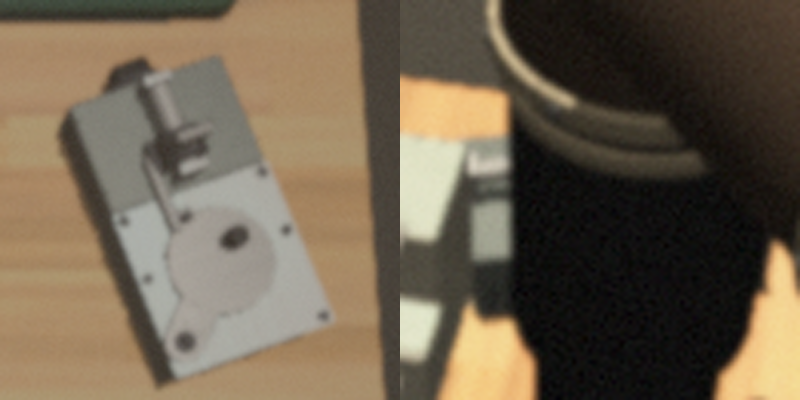

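The top view matches the start: cover shut (disc at (222,262)), collar home with its bolt against the catch pin at (183,215), wing lying across the bar at (190,135). Handing in.

```bash
python3 -c "
from plant import *
print(hand_in())"
```

```text
the job is handed in; nothing more can be done
None
```

All four rubber feet are in the tumbler, the cover is shut, the collar is home with its bolt at the catch pin, and the set screw is tight; the job was handed in at about 54 s, and no verdict came back.

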